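# Ease the spring jaw onto the amplifier module

## Task

Clamp the loose amplifier module in the spring-jaw vice: take the red grip of the clamp lever, swing the lever fully open without letting the jaw snap forward, and let the spring bring the jaw slowly (a few centimetres a second) onto the module until it is pressed up against the end stop. Then swing the lever fully back to its locked position and let go, without ramming the module hard and leaving everything else on the desk where it is.

Things in the scene. Friction and masses are not known exactly. Their poses are not given: they have to be found in the camera images.
- vice: Blue vice bed fixed to the desk, 210 (x) by 360 (y) by 18 mm; origin on its underside, bed reaching x -80 to +130, y +-180 mm. Its x points roughly away from the robot. Two steel rails along y, tops 28 mm up, carry a grey carriage with a black yellow-edged jaw; a spring (7 N back, 5.5 N forward) always pushes it to the vice's -y. A dark catch arm at y 35 to 48 mm is up to 78 mm high.
- carriage (a joint): Travel of the jaw carriage in m: 0 = back against its rear stop, growing as the jaw closes towards the vice's -y; starts caught near 0.008. Jaw face at vice y = 25 mm minus this travel, 30 to 64 mm high. The module gets clamped at 0.065 to 0.09, where the grey end stop at the -y end halts it. The stop may stand anywhere in a 20 mm range and is not reported: feel for it.
- lever (a joint): Clamp lever angle in rad: 0 = locked, 1.0 = fully open; seen from above it opens clockwise. The arm points from the pivot to the vice's -x, turned (0.611 minus this angle) rad towards its -y. Stiff: stays at any angle, turns at about 0.65 Nm (8 N at the grip). Above 0.8 its brass hook is clear of the catch and only a hand on the grip holds the carriage back.
- lever_pivot (a point): Point on the lever's upright hinge axis, 85 mm up, at vice x = 20 mm, y = 61 mm minus the carriage travel: it slides with the carriage. The open lever held by its grip carries the carriage along. Once jaw, module and stop are tight, pushing the grip on towards -y turns the lever to locked, its hook entering a brass catch on the stop's tie bar; if the jaw is not yet home, the hook is blocked.
- lever_grip (a point): On the axis of the red upright round grip post at the lever's end, 115 mm above the desk, 90 mm from the pivot axis. The post is 22 mm in diameter and reaches from 90 mm (top of the steel lever arm under it) to 134 mm above the desk.
- jaw_pad: Black rubber face of the spring jaw with a yellow top edge, 110 x 12 x 34 mm, riding on the carriage; origin at the middle of its underside, 30 mm above the desk. It gives about 0.25 mm per newton.
- module: Loose amplifier module lying on the rails between jaw and end stop: silver finned heatsink with a green circuit board on top, 100 mm (x) by 80 mm (y, the clamped width), board top 28 mm and parts up to 42 mm above its underside, about 240 g; origin at the middle of its underside. It slides on the rails when the jaw pushes it.
- standoff: Cream nylon standoff, 24 mm diameter, 62 mm tall, standing on the far side of the vice bed; leave it. Origin at its foot.
- heatsink: Spare silver heatsink, 110 x 70 x 36 mm, on the desk; leave it. Origin under its centre.
- trimmer: Grey box 75 x 60 mm with a blue trimmer knob, 54 mm high; leave it. Origin under its centre.
- lug: Copper cable lug, 90 mm long, 20 mm high, on the desk; leave it. Origin under its centre.
- spool: White spool, 60 mm diameter, 50 mm high, standing on the desk; leave it. Origin under its centre.
- screwdriver: Screwdriver 190 mm long lying on the desk; leave it. Origin under it.
There are look-alikes about, which are no part of the job. Leave any black look-alike of the module alone.

How it is judged:
By the outcome, as a careful person would: the job done as asked, in the order asked, and still so for the second after the job is handed in, with the robot touching nothing.
It also fails if it takes over 48 s, if anything falls off the work surface, if the arm or the gripper's body presses on something with over 40 N, if the wrist force passes 120 N, or if a joint passes its speed limit or range.

## Robot

A 7-joint arm with a two-finger parallel gripper is mounted at the origin on the work surface. World frame = base frame: x ahead of the robot, y to its left, z up, the work surface at z = 0. Lengths are in mm, angles in degrees, forces in N, time in s.
With the tool pointing down it reaches from about 425 to 1025 mm from the base axis. Payload 9.4 kg.
Tool frame: the origin (TCP) lies midway between the tips of the shut fingers; the grasp point (between the pads) lies bot.grip_depth behind it (bot.grip_depth is the distance from the TCP to the grasp point, in mm); x points along the fingers, z is the direction in which the jaws open and shut, and the axes are right-handed (so a half turn about x gives the same grasp; the last joint's range is limited). The gripper opens to 93 mm and grips with 3 to 60 N. Pads are 15 mm wide; open, the fingers measure 128 mm over their backs; the gripper's body (75 mm by 188 mm) begins 65 mm behind the grasp point.
Start: joints at [66.308, 34.337, -0.143, 91.639, 0.103, 54.024, -4.572], TCP at [239.58, -684.27, 218.618] pointing down, gripper open.
Joint ranges: [-147.43, 147.43], [-19.82, 112.94], [-74.19, 73.91], [6.32, 146.72], [-59.91, 239.91], [6.04, 106.73], [-150.56, 150.56]. Speed limits (degrees/s): [127.2, 127.2, 172.46, 172.46, 180, 180, 180].

## Interface

Orientations are given as a 3x3 rotation matrix whose columns are the frame's x, y, z axes.
In Python, from workcell import status, optics, job, bot gives the robot as it stands.
- The arm moves only by the shell command python3 -m inch 'ROWS' [FORCE]. ROWS is a JSON object of lists of equal length, an entry for each row: "slide": the shift along the tool's x, y, z in units of 0.2 m (1.0 is 0.2 m), a list of three; "angular": the turn, a rotation vector about the tool's x, y, z in units of 120 degrees (1.0 is 120 degrees), a list of three; "hand": the opening, from 0 (shut) to 1 (fully open). A call has 1 to 5 rows; each row is the pose to reach, as a shift and turn from the pose commanded when the call began, along the tool's axes at that moment; what a row does not reach only later rows make up. A row lasts 1/12 s, in which the tool goes at most 41.7 mm and 7.16 degrees, less where a joint would pass 70% of its speed; a pose out of reach is approached as far as the arm can. A call with a number of a shift or a turn outside -1 to 1 is refused whole. A call with a gripper value outside its range is refused whole. The fingers move at their own pace and stop on an object; FORCE is the grip in N (left out, the last holds). Time passes only in rows, so rows that repeat a pose let the fingers close. It gives the time, the measured TCP pose, the force and the opening at its end, in the units of the state.
- status.sense(): the state, without advancing time (a new reading comes with each control period).
- optics.read_camera(name): name is "scene" or "top"; returns a dict with "color" (400x640x3 uint8, red, green, blue), "fx", "fy", "cx", "cy" (pixels), "k1" (the pictures are not rectified: a ray, as slopes to the right and down, at radius r is drawn at 1 + k1 r^2 times it, then the intrinsics apply), "pose" (4x4, takes a point from camera to world coordinates). Camera axes: x right, y down, z forward; pixel columns grow to the right and rows downward; lengths in mm; the calibration is good to about 2 mm. A picture is of the moment at which its call begins. There is no depth.
- job.finish_job(): hands the job in, once; it reports no verdict.
The state is a dict: "time": time; "q": joint angles; "joint_vel": joint speeds; "joint_torque": joint torques, N m; "position": TCP position; "orientation": TCP orientation; "force": force on the tool from outside, world axes, zero at the start; "moment": the same for the moment, N m; "width": opening from 0.0 (shut) to 1.0 (fully open).
Only numpy, scipy, OpenCV 4.12 (cv2) and the standard library are available. Lean on these libraries where they do the work, as an engineer would, in place of code of your own. Each camera call takes 0.05 s, during which the arm holds its last target.

## Working session

There is one attempt and no reset: what is moved stays moved. The work goes in short steps, Python scripts to look and compute and a shell command to move; the robot and the scene stay as the last step left them, time stands still between calls to the robot, and variables do not carry over. Pictures are saved under pics/ and viewed, and the job is handed in when it is done.

```bash
ls; mkdir -p pics
python3 - <<'E'
from workcell import status, optics, job, bot
import cv2
s=status.sense()
print({k:(v) for k,v in s.items()})
print(bot.grip_depth)
for n in ("scene","top"):
    c=optics.read_camera(n)
    cv2.imwrite(f"pics/{n}0.png",c["color"][:,:,::-1])
    print(n,c["fx"],c["fy"],c["cx"],c["cy"],c["k1"],c["pose"])
E
```

```text
pics
{'time': 0.0, 'q': array([66.30984298, 34.38540204, -0.1473035 , 91.67948508,  0.09983758,
       54.02303731, -4.57148262]), 'joint_vel': array([ 0.09046004,  0.03670219, -0.01624822,  0.03234054, -0.11365691,
       -0.13721622, -0.01975846]), 'joint_torque': array([-4.70168397e-04, -7.65073729e+01,  1.49681590e+00, -2.52357334e+01,
       -5.24815684e-02,  1.67143566e-02,  1.36891731e-04]), 'position': array([ 239.42826772, -683.82023431,  217.75739596]), 'orientation': array([[-5.80373628e-04,  9.43806616e-01,  3.30497707e-01],
       [ 1.41875989e-03,  3.30498208e-01, -9.43805553e-01],
       [-9.99998825e-01, -7.88629634e-05, -1.53084741e-03]]), 'force': array([ 0.21586127, -0.86447121, -0.1313443 ]), 'moment': array([-0.01329272,  0.0156845 ,  0.06129442]), 'width': 1.0021214719386746}
18.8
scene 470.51091930863987 470.51091930863987 322.9103559207935 198.8456750995478 -0.06022849865366408 [[-5.94218718e-01  4.82275322e-01 -6.43672765e-01  1.50528361e+03]
 [ 8.04203503e-01  3.43641375e-01 -4.84940543e-01  6.86572582e+02]
 [-1.26822621e-02 -8.05804641e-01 -5.92045641e-01  9.82107096e+02]
 [ 0.00000000e+00  0.00000000e+00  0.00000000e+00  1.00000000e+00]]
top 376.70754179724725 376.70754179724725 325.3738984049385 194.33650166684728 -0.001918565255062137 [[-6.58639165e-03 -9.80507422e-01  1.96371622e-01  3.49628922e+02]
 [-9.99977900e-01  6.63579468e-03 -4.06373163e-04 -3.02605104e+01]
 [-9.04629862e-04 -1.96369959e-01 -9.80529459e-01  1.18797132e+03]
 [ 0.00000000e+00  0.00000000e+00  0.00000000e+00  1.00000000e+00]]
```

View pics/scene0.png

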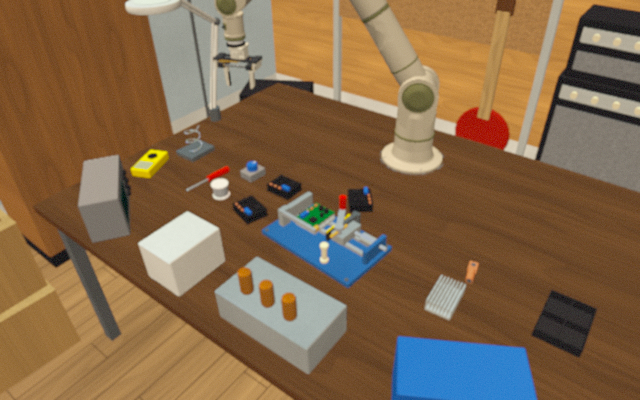

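View pics/top0.png

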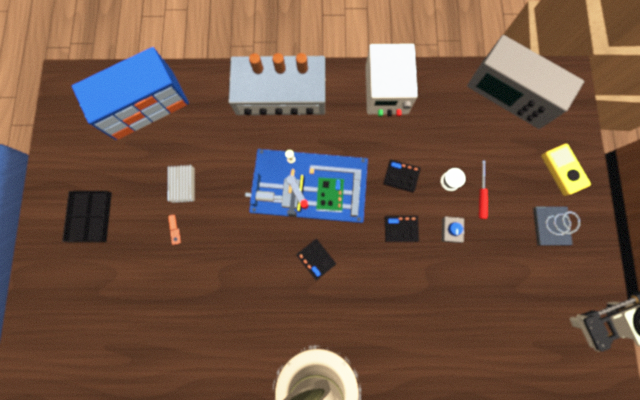

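The top view shows the blue vice at about (308,186), with the green-board module at (331,194), the red grip at (304,204) and the standoff at (290,156). The black look-alikes at (402,176), (402,228) and (316,259) are outside the vice. I'll enlarge it to confirm.

Run:
```python
import cv2
a=cv2.imread("pics/top0.png")[140:230,235:380]
cv2.imwrite("pics/topc.png",cv2.resize(a,None,fx=5.5,fy=5.5,interpolation=cv2.INTER_CUBIC))
a=cv2.imread("pics/scene0.png")[180:290,250:400]
cv2.imwrite("pics/scenec.png",cv2.resize(a,None,fx=5.3,fy=5.3,interpolation=cv2.INTER_CUBIC))
```

```text
(no output)
```

View pics/topc.png

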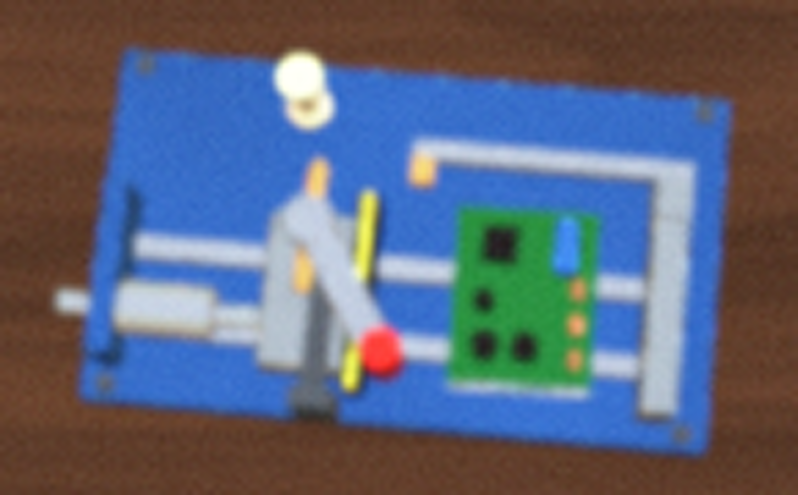

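View pics/scenec.png

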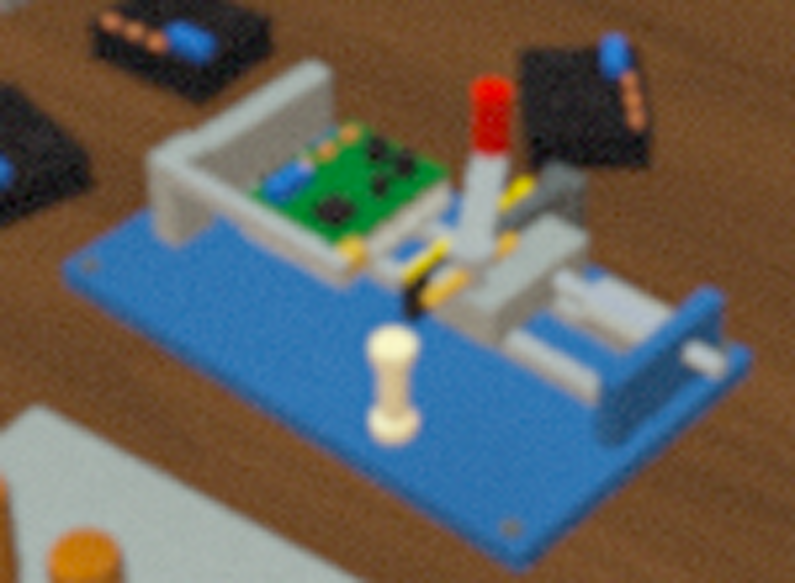

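```bash
cat > h.py <<'E'
import numpy as np, cv2
from workcell import status, optics, job, bot
def ray(c,uv):
    K=np.array([[c["fx"],0,c["cx"]],[0,c["fy"],c["cy"]],[0,0,1]])
    p=cv2.undistortPoints(np.array(uv,float).reshape(-1,1,2),K,np.array([c["k1"],0,0,0.])).reshape(-1,2)
    d=np.c_[p,np.ones(len(p))]@c["pose"][:3,:3].T
    return c["pose"][:3,3],d
def onz(c,uv,z):
    o,d=ray(c,uv); return o+d*((z-o[2])/d[:,2])[:,None]
def tri(r1,r2):
    (o1,d1),(o2,d2)=r1,r2; d1=d1/np.linalg.norm(d1);d2=d2/np.linalg.norm(d2)
    A=np.c_[d1,-d2]; s=np.linalg.lstsq(A,o2-o1,rcond=None)[0]
    a=o1+s[0]*d1;b=o2+s[1]*d2; return (a+b)/2,np.linalg.norm(a-b)
def mask(c,col,roi):
    h=cv2.cvtColor(c["color"],cv2.COLOR_RGB2HSV); x0,x1,y0,y1=roi
    if col=="red": m=cv2.inRange(h,(0,150,90),(6,255,255))|cv2.inRange(h,(174,150,90),(180,255,255))
    if col=="blue": m=cv2.inRange(h,(100,120,60),(122,255,255))
    if col=="green": m=cv2.inRange(h,(45,100,50),(80,255,255))
    if col=="yellow": m=cv2.inRange(h,(26,150,120),(33,255,255))
    o=np.zeros_like(m); o[y0:y1,x0:x1]=m[y0:y1,x0:x1]; return o
def cen(m):
    v,u=np.nonzero(m); return np.array([u.mean(),v.mean()]),(u.min(),u.max(),v.min(),v.max(),len(u))
E
cat > m.py <<'E'
from h import *
t=optics.read_camera("top"); s=optics.read_camera("scene")
P={}
for n,c,roi in(("top",t,(240,380,140,232)),("scene",s,(255,400,180,290))):
    m=mask(c,"blue",roi); m=cv2.morphologyEx(m,cv2.MORPH_CLOSE,np.ones((15,15)))
    cs=max(cv2.findContours(m,0,1)[0],key=cv2.contourArea)[:,0]
    w=onz(c,cs,18)[:,:2].astype(np.float32)
    r=cv2.minAreaRect(w); print(n,"rect",r, "corners",cv2.boxPoints(r).round(0).tolist())
    g,info=cen(mask(c,"red",roi)); print(n,"red",g,info); P[n]=ray(c,[g]);P[n]=(P[n][0],P[n][1][0])
    if n=="top": print("red@134",onz(c,[g],130), "green", onz(c,[cen(mask(c,'green',roi))[0]],56), "yellow",onz(c,[cen(mask(c,'yellow',roi))[0]],64))
print("tri",tri(P["top"],P["scene"]))
E
python3 m.py
```

```text
top rect ((615.366455078125, 22.047210693359375), (359.7221374511719, 209.43508911132812), 84.56026458740234) corners [[494.0, -147.0], [703.0, -167.0], [737.0, 191.0], [528.0, 211.0]]
top red [303.76744186 203.76744186] (np.int64(301), np.int64(307), np.int64(200), np.int64(207), 43)
red@134 [[534.51421202  31.06116826 130.        ]] green [[575.54055065 -40.28861238  56.        ]] yellow [[586.62632506  45.66686273  64.        ]]
scene rect ((609.3129272460938, 28.102890014648438), (363.3193359375, 244.25656127929688), 84.53898620605469) corners [[470.0, -141.0], [714.0, -164.0], [748.0, 197.0], [505.0, 221.0]]
scene red [342.21782178 201.1980198 ] (np.int64(339), np.int64(346), np.int64(194), np.int64(208), 101)
tri (array([537.25185558,  31.90686494, 114.52275988]), np.float64(0.12194129364519365))
```

Two views agree. The vice origin is about (590.5, 24.4) with yaw −5.4°. The grip triangulates to (537.3, 31.9, 114.5), against a model prediction of (537.2, 30.9). The only red post on a lever in the vice is the one at (304,204). I'll travel above it.

```bash
python3 -m inch '{"slide":[[0,0.1,-0.11],[0,0.23,-0.26],[0,0.36,-0.41],[0,0.5,-0.565],[0,0.64,-0.72]],"angular":[[0,0,0],[0,0,0],[0,0,0],[0,0,0],[0,0,0]],"hand":[1,1,1,1,1]}' 25
python3 -m inch '{"slide":[[0,0.13,-0.145],[0,0.26,-0.29],[0,0.39,-0.435],[0,0.52,-0.58],[0,0.65,-0.72]],"angular":[[0,0,0],[0,0,0],[0,0,0],[0,0,0],[0,0,0]],"hand":[1,1,1,1,1]}'
python3 -m inch '{"slide":[[0,0.13,-0.145],[0,0.26,-0.29],[0,0.39,-0.435],[0,0.52,-0.58],[0,0.65,-0.72]],"angular":[[0,0,0],[0,0,0],[0,0,0],[0,0,0],[0,0,0]],"hand":[1,1,1,1,1]}'
```

```text
time: 0.62
position: [312.8, -504.5, 218.4]
orientation: [[-0.0, 0.944, 0.33], [0.0, 0.33, -0.944], [-1.0, -0.0, -0.0]]
force: [1.3, 0.1, -0.7]
width: 0.997
time: 1.03
position: [388.1, -325.5, 218.7]
orientation: [[0.0, 0.944, 0.33], [-0.0, 0.33, -0.944], [-1.0, 0.0, 0.0]]
force: [1.4, -1.1, 0.1]
width: 1.002
time: 1.45
position: [463.2, -146.6, 218.8]
orientation: [[0.0, 0.944, 0.331], [-0.0, 0.331, -0.944], [-1.0, 0.0, 0.0]]
force: [1.0, -0.2, 0.2]
width: 1.0
```

```bash
python3 -m inch '{"slide":[[0,0.15,-0.165],[0,0.3,-0.33],[0,0.44,-0.49],[0,0.56,-0.625],[0,0.643,-0.718]],"angular":[[0,0,0],[0,0,0],[0,0,0],[0,0,0],[0,0,0]],"hand":[1,1,1,1,1]}'
python3 -m inch '{"slide":[[0,0,0],[0,0,0]],"angular":[[0,0,0],[0,0,0]],"hand":[1,1]}'
python3 - <<'E'
from h import *
for n,r in(("top",(235,380,140,230)),("scene",(250,400,170,290))):
    c=optics.read_camera(n)["color"][r[2]:r[3],r[0]:r[1],::-1]
    cv2.imwrite(f"pics/{n}1.png",cv2.resize(c,None,fx=4,fy=4,interpolation=cv2.INTER_CUBIC))
E
```

```text
time: 1.87
position: [538.1, 34.2, 218.7]
orientation: [[0.001, 0.943, 0.334], [0.001, 0.334, -0.943], [-1.0, 0.001, -0.001]]
force: [0.1, -0.3, 0.4]
width: 1.0
time: 2.03
position: [537.0, 31.2, 218.3]
orientation: [[-0.0, 0.943, 0.334], [0.0, 0.334, -0.943], [-1.0, -0.0, -0.0]]
force: [0.4, -0.5, -0.6]
width: 1.003
```

View pics/scene1.png

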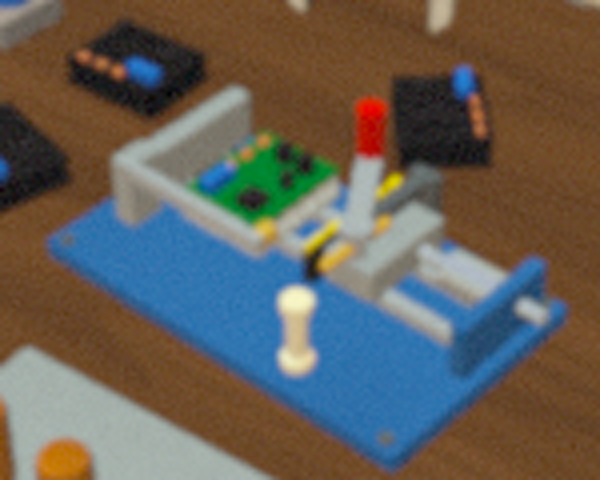

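The fingers sit at (297,3) and (440,12), either side of the red post at (370,125), so it is centred between them. Next I descend 120 mm and close.

```bash
python3 -m inch '{"slide":[[0.1,0,0],[0.22,0,0],[0.34,0,0],[0.45,0,0],[0.52,0,0]],"angular":[[0,0,0],[0,0,0],[0,0,0],[0,0,0],[0,0,0]],"hand":[1,1,1,0.9,0.8]}' 30
python3 -m inch '{"slide":[[0.04,0,0],[0.08,0,0],[0.08,0,0],[0.08,0,0]],"angular":[[0,0,0],[0,0,0],[0,0,0],[0,0,0]],"hand":[0.7,0.5,0.3,0.3]}' 30
```

```text
time: 2.55
position: [535.6, 27.3, 112.9]
orientation: [[-0.002, 0.945, 0.328], [-0.001, 0.328, -0.945], [-1.0, -0.002, 0.0]]
force: [-0.3, 0.2, 0.6]
width: 0.904
time: 2.88
position: [536.9, 28.9, 98.9]
orientation: [[0.0, 0.944, 0.33], [-0.0, 0.33, -0.944], [-1.0, 0.0, 0.0]]
force: [-0.5, 0.6, -0.4]
width: 0.618
```

```bash
python3 -m inch '{"slide":[[0,0.006,-0.011],[0,0.006,-0.011],[0,0.006,-0.011],[0,0.006,-0.011],[0,0.006,-0.011]],"angular":[[0,0,0],[0,0,0],[0,0,0],[0,0,0],[0,0,0]],"hand":[0.5,0.4,0.3,0.2,0.1]}' 30
python3 -m inch '{"slide":[[0,0,0],[0,0,0],[0,0,0]],"angular":[[0,0,0],[0,0,0],[0,0,0]],"hand":[0,0,0]}' 30
```

```text
time: 3.3
position: [537.4, 32.0, 98.9]
orientation: [[0.001, 0.944, 0.331], [0.0, 0.331, -0.944], [-1.0, 0.001, 0.0]]
force: [-0.2, -0.3, -0.3]
width: 0.264
time: 3.55
position: [537.2, 32.3, 98.8]
orientation: [[0.0, 0.944, 0.331], [0.0, 0.331, -0.944], [-1.0, 0.0, -0.0]]
force: [-2.8, 2.0, 5.4]
width: 0.231
```

```bash
cat > w.py <<'E'
# python3 w.py a0 t0(mm, rel. to start) psi0(tool turn so far, rad) then a,t,psi triples -> rows
import sys, numpy as np
yaw=np.deg2rad(-5.44); ex=np.array([np.cos(yaw),np.sin(yaw)]); ey=np.array([-ex[1],ex[0]])
P0=np.array([615.6,76.6]); ph0=np.deg2rad(-70.7)
def grip(a,t):
    th=0.611-a; return P0-t*ey+90*(-np.cos(th)*ex-np.sin(th)*ey)
if __name__=="__main__":
    v=np.array(list(map(float,sys.argv[1:]))).reshape(-1,3)
    a0,t0,p0=v[0]; C=grip(a0,t0); ph=ph0-p0
    z=np.array([np.cos(ph),np.sin(ph)]); y=np.array([-z[1],z[0]])
    for a,t,p in v[1:]:
        d=grip(a,t)-C
        print("slide [0,%.3f,%.3f] ang %.3f"%(d@y/200,d@z/200,np.rad2deg(p-p0)/120), grip(a,t).round(1))
E
python3 w.py 0 0 0 .03 0 .03 .08 0 .08 .13 0 .13 .18 0 .18 .23 0 .23
python3 w.py .23 0 .23 .28 0 .28 .33 0 .33 .38 0 .38 .43 0 .43 .48 0 .48
python3 -c "
from workcell import status;s=status.sense();print(s['q'],s['force'],s['moment'])"
```

```text
slide [0,-0.002,-0.013] ang 0.014 [536.   34.6]
slide [0,-0.005,-0.036] ang 0.038 [534.   38.6]
slide [0,-0.007,-0.058] ang 0.062 [532.2  42.7]
slide [0,-0.007,-0.081] ang 0.086 [530.6  46.9]
slide [0,-0.007,-0.103] ang 0.110 [529.3  51.2]
slide [0,-0.003,-0.022] ang 0.024 [528.1  55.6]
slide [0,-0.006,-0.045] ang 0.048 [527.2  60. ]
slide [0,-0.007,-0.067] ang 0.072 [526.4  64.4]
slide [0,-0.007,-0.090] ang 0.095 [525.9  68.9]
slide [0,-0.006,-0.112] ang 0.119 [525.7  73.4]
[ -5.96500121  31.64116795  -5.00730039 121.84414072   5.81062897
  26.72298891 -86.10767493] [-2.79324819  2.04622316  5.40562271] [0.46290689 0.38792504 0.0127844 ]
```

```bash
python3 w.py 0 0 0 .03 0 .015 .08 0 .04 .13 0 .065 .18 0 .09 .23 0 .115
python3 w.py .23 0 .115 .28 0 .14 .33 0 .165 .38 0 .19 .43 0 .215 .48 0 .24
python3 w.py .48 0 .24 .53 0 .265 .58 0 .29 .63 0 .315 .68 0 .34 .73 0 .365
python3 w.py .73 0 .365 .77 0 .385 .81 0 .405 .85 0 .425 .89 0 .445 .93 0 .465
python3 -m inch '{"slide":[[0,-0.002,-0.013],[0,-0.005,-0.036],[0,-0.007,-0.058],[0,-0.007,-0.081],[0,-0.007,-0.103]],"angular":[[0.007,0,0],[0.019,0,0],[0.031,0,0],[0.043,0,0],[0.055,0,0]],"hand":[0,0,0,0,0]}' 30
```

```text
slide [0,-0.002,-0.013] ang 0.007 [536.   34.6]
slide [0,-0.005,-0.036] ang 0.019 [534.   38.6]
slide [0,-0.007,-0.058] ang 0.031 [532.2  42.7]
slide [0,-0.007,-0.081] ang 0.043 [530.6  46.9]
slide [0,-0.007,-0.103] ang 0.055 [529.3  51.2]
slide [0,-0.001,-0.022] ang 0.012 [528.1  55.6]
slide [0,-0.001,-0.045] ang 0.024 [527.2  60. ]
slide [0,0.001,-0.067] ang 0.036 [526.4  64.4]
slide [0,0.003,-0.090] ang 0.048 [525.9  68.9]
slide [0,0.007,-0.112] ang 0.060 [525.7  73.4]
slide [0,0.002,-0.022] ang 0.012 [525.6  77.9]
slide [0,0.005,-0.045] ang 0.024 [525.8  82.4]
slide [0,0.009,-0.067] ang 0.036 [526.2  86.8]
slide [0,0.014,-0.089] ang 0.048 [526.8  91.3]
slide [0,0.021,-0.110] ang 0.060 [527.7  95.7]
slide [0,0.004,-0.018] ang 0.010 [528.5  99.2]
slide [0,0.008,-0.035] ang 0.019 [529.5 102.7]
slide [0,0.013,-0.052] ang 0.029 [530.6 106.1]
slide [0,0.019,-0.069] ang 0.038 [531.8 109.5]
slide [0,0.025,-0.086] ang 0.048 [533.2 112.8]
time: 3.97
position: [531.9, 48.9, 98.8]
orientation: [[0.005, 0.977, 0.214], [-0.001, 0.214, -0.977], [-1.0, 0.004, 0.002]]
force: [8.2, -8.5, -3.7]
width: 0.231
```

```bash
python3 -m inch '{"slide":[[0,-0.001,-0.022],[0,-0.001,-0.045],[0,0.001,-0.067],[0,0.003,-0.09],[0,0.007,-0.112]],"angular":[[0.012,0,0],[0.024,0,0],[0.036,0,0],[0.048,0,0],[0.06,0,0]],"hand":[0,0,0,0,0]}' 30
python3 - <<'E'
from h import *
for n,r in(("top",(235,380,140,230)),("scene",(250,400,170,290))):
    c=optics.read_camera(n)["color"][r[2]:r[3],r[0]:r[1],::-1]
    cv2.imwrite(f"pics/{n}2.png",cv2.resize(c,None,fx=4,fy=4,interpolation=cv2.INTER_CUBIC))
E
```

```text
time: 4.38
position: [527.7, 70.7, 98.8]
orientation: [[0.003, 0.996, 0.09], [-0.002, 0.09, -0.996], [-1.0, 0.003, 0.002]]
force: [5.1, -10.4, 0.3]
width: 0.23
```

View pics/scene2.png

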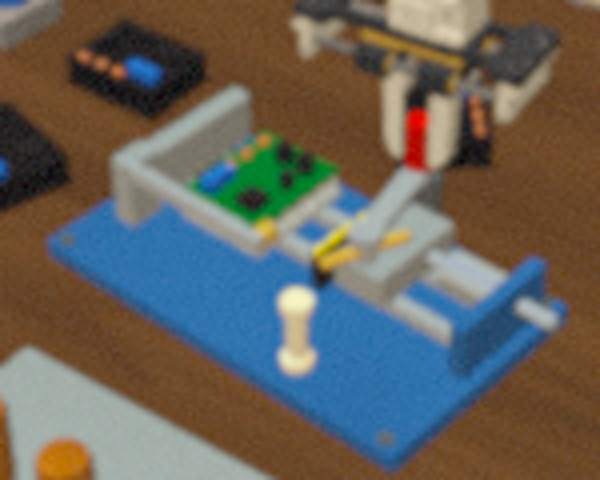

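View pics/top2.png

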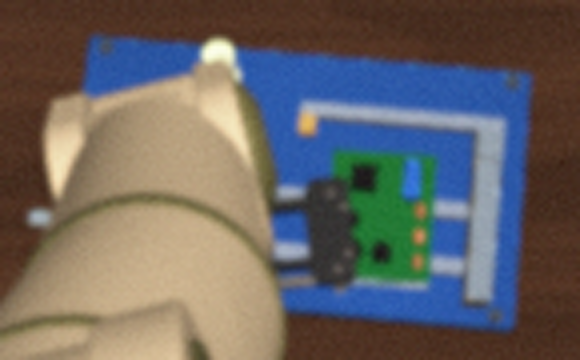

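The post is held between the fingers at (418,140) and the lever has turned with it. The force of about 10 N suggests the carriage was pushed back to its rear stop. I'll continue, allowing for up to −8 mm of carriage shift.

```bash
python3 -m inch '{"slide":[[0,0.002,-0.022],[0,0.005,-0.045],[0,0.009,-0.067],[0,0.014,-0.089],[0,0.021,-0.11]],"angular":[[0.012,0,0],[0.024,0,0],[0.036,0,0],[0.048,0,0],[0.06,0,0]],"hand":[0,0,0,0,0]}' 30
python3 -c "
from workcell import status;s=status.sense();print(s['q'],s['force'],s['moment'])"
python3 w.py .73 0 .365 .72 -4 .385 .72 -8 .405 .76 -8 .425 .8 -8 .445 .84 -8 .465
```

```text
time: 4.9
position: [526.1, 91.8, 98.6]
orientation: [[-0.003, 0.999, -0.036], [-0.004, -0.036, -0.999], [-1.0, -0.003, 0.004]]
force: [-7.2, -11.4, 12.8]
width: 0.232
[ -17.45001504   31.52855589    1.93850453  122.51949831   -1.93576801
   26.21925557 -106.12967607] [ -7.22665124 -11.39884241  12.78802395] [-2.51697453  1.28763237 -0.37744776]
slide [0,0.001,-0.016] ang 0.010 [527.8  98.8]
slide [0,0.002,-0.035] ang 0.019 [528.2 102.8]
slide [0,0.005,-0.053] ang 0.029 [529.  106.3]
slide [0,0.010,-0.071] ang 0.038 [530.  109.8]
slide [0,0.014,-0.088] ang 0.048 [531.  113.2]
```

```bash
python3 w.py .73 0 .365  .66 -8 .365 .69 -8 .385 .73 -8 .405 .77 -8 .425 .81 -8 .445 .85 -8 .465
python3 -m inch '{"slide":[[0,-0.004,-0.008],[0,-0.003,-0.021]],"angular":[[0,0,0],[0.01,0,0]],"hand":[0,0]}' 30
python3 -c "
from workcell import status;s=status.sense();print(s['force'],s['moment'])"
```

```text
slide [0,-0.002,-0.009] ang 0.000 [527.3  97.5]
slide [0,-0.000,-0.022] ang 0.010 [527.7 100.1]
slide [0,0.003,-0.040] ang 0.019 [528.4 103.7]
slide [0,0.006,-0.058] ang 0.029 [529.2 107.2]
slide [0,0.011,-0.075] ang 0.038 [530.2 110.6]
slide [0,0.016,-0.092] ang 0.048 [531.3 114.1]
time: 5.07
position: [526.2, 96.2, 98.7]
orientation: [[-0.002, 0.998, -0.055], [-0.003, -0.055, -0.998], [-1.0, -0.002, 0.004]]
force: [-2.4, -9.9, 8.5]
width: 0.229
[-2.39021231 -9.88630421  8.50418333] [-2.29827571  0.60512582 -0.31651165]
```

```bash
python3 w.py .69 -8 .385 .72 -8 .4 .75 -8 .415 .78 -8 .43 .81 -8 .445 .84 -8 .46
python3 w.py .84 -8 .46 .87 -8 .475 .9 -8 .49 .93 -8 .505 .96 -8 .52 .99 -8 .535
python3 -m inch '{"slide":[[0,0.002,-0.013],[0,0.004,-0.027],[0,0.007,-0.04],[0,0.01,-0.053],[0,0.013,-0.066]],"angular":[[0.007,0,0],[0.014,0,0],[0.021,0,0],[0.029,0,0],[0.036,0,0]],"hand":[0,0,0,0,0]}' 35
python3 -c "
from workcell import status;s=status.sense();print(s['force'],s['moment'])"
```

```text
slide [0,0.002,-0.013] ang 0.007 [528.2 102.8]
slide [0,0.004,-0.027] ang 0.014 [528.8 105.4]
slide [0,0.007,-0.040] ang 0.021 [529.5 108. ]
slide [0,0.010,-0.053] ang 0.029 [530.2 110.6]
slide [0,0.013,-0.066] ang 0.036 [531.  113.2]
slide [0,0.003,-0.013] ang 0.007 [531.9 115.8]
slide [0,0.006,-0.026] ang 0.014 [532.9 118.3]
slide [0,0.010,-0.039] ang 0.021 [534.  120.8]
slide [0,0.014,-0.052] ang 0.029 [535.1 123.2]
slide [0,0.018,-0.065] ang 0.036 [536.3 125.6]
time: 5.48
position: [528.2, 109.1, 98.6]
orientation: [[-0.004, 0.991, -0.131], [-0.004, -0.131, -0.991], [-1.0, -0.004, 0.004]]
force: [-6.5, -10.4, 12.1]
width: 0.229
[ -6.47502307 -10.37211101  12.05312247] [-2.28017701  1.43037087 -0.41431969]
```

```bash
python3 -m inch '{"slide":[[0,0.0,-0.013],[0,0.001,-0.026],[0,0.004,-0.039],[0,0.008,-0.052],[0,0.012,-0.065]],"angular":[[0.007,0,0],[0.014,0,0],[0.021,0,0],[0.029,0,0],[0.036,0,0]],"hand":[0,0,0,0,0]}' 35
python3 -c "
from workcell import status;s=status.sense();print(s['q'],s['force'],s['moment'])"
```

```text
time: 5.9
position: [532.1, 121.9, 98.6]
orientation: [[-0.005, 0.979, -0.205], [-0.004, -0.205, -0.979], [-1.0, -0.004, 0.004]]
force: [-6.5, -9.8, 12.0]
width: 0.229
[ -22.42018744   32.20854484    5.02496589  121.08710863   -5.6012697
   27.22892104 -115.02277049] [-6.49545383 -9.81096254 11.96788084] [-2.06533758  1.53059885 -0.3927006 ]
```

```bash
python3 -m inch '{"slide":[[0,0.003,-0.013],[0,0.006,-0.025]],"angular":[[0,0,0],[0,0,0]],"hand":[0,0]}' 35
python3 -m inch '{"slide":[[0,0.0,0.0]],"angular":[[0,0,0]],"hand":[0]}' 35
python3 - <<'E'
from h import *
print(status.sense()['force'])
for n,r in(("scene",(250,400,170,290)),):
    c=optics.read_camera(n)["color"][r[2]:r[3],r[0]:r[1],::-1]
    cv2.imwrite(f"pics/{n}3.png",cv2.resize(c,None,fx=5,fy=5,interpolation=cv2.INTER_CUBIC))
E
```

```text
time: 6.07
position: [533.9, 126.6, 98.6]
orientation: [[-0.005, 0.979, -0.205], [-0.004, -0.205, -0.979], [-1.0, -0.005, 0.005]]
force: [-9.4, -13.9, 13.7]
width: 0.232
time: 6.15
position: [533.8, 126.5, 98.6]
orientation: [[-0.006, 0.979, -0.204], [-0.004, -0.204, -0.979], [-1.0, -0.005, 0.005]]
force: [-8.1, -8.7, 14.5]
width: 0.229
[-8.08132374 -8.73600551 14.50571886]
```

View pics/scene3.png

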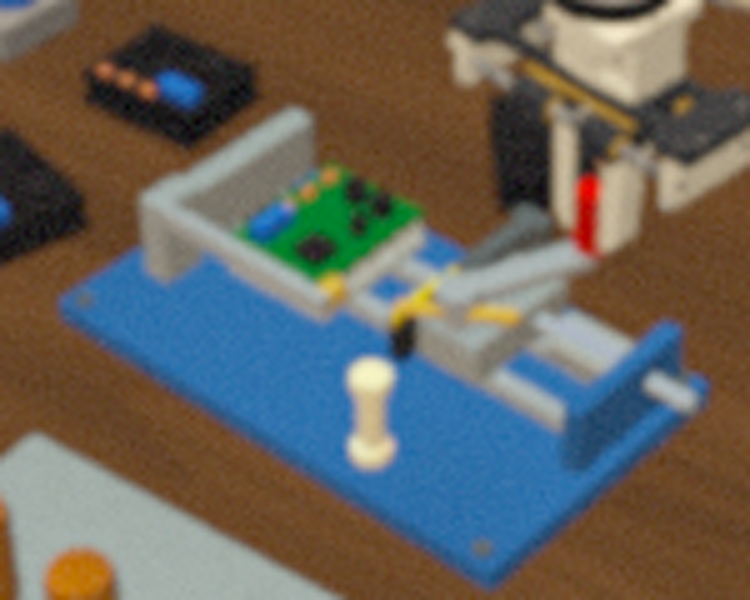

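Run:
```python
from h import *
from w import ex,ey
s=optics.read_camera("scene")
p=onz(s,[[250+452/5,170+293/5],[250+592/5,170+252/5],[250+430/5,170+282/5]],90)
O=np.array([590.5,24.4])
for q in p: d=q[:2]-O; print(q,"vice",d@ex,d@ey)
d=p[1]-p[0]; print(0.611-np.arctan2(-(d[:2]@ey),-(d[:2]@ex)))
d=np.array([533.8,126.5])-O; print("tcp vice",d@ex,d@ey)
```

```text
[624.58852756  85.86676948  90.        ] vice 28.10773953675834 64.42163021521702
[544.03829856 132.54551804  90.        ] vice -56.50499351654379 103.2537092890537
[623.83655819  69.47336768  90.        ] vice 28.91330600361731 48.03077473988489
1.041262647243019
tcp vice -66.12404379671798 96.2647953925511
```

```bash
python3 -m inch '{"slide":[[0,0.003,-0.008],[0,0.006,-0.015],[0,0.006,-0.015]],"angular":[[0,0,0],[0,0,0],[0,0,0]],"hand":[0,0,0]}' 35
python3 -c "
from workcell import status;s=status.sense();print(s['q'],s['force'],s['moment'])"
```

```text
time: 6.5
position: [533.9, 126.8, 98.5]
orientation: [[-0.009, 0.979, -0.206], [-0.006, -0.206, -0.979], [-1.0, -0.007, 0.008]]
force: [-13.1, -17.5, 19.8]
width: 0.233
[ -23.02174002   32.43572095    5.22903011  120.53072368   -5.59949868
   27.85886606 -115.51043487] [-13.06603614 -17.52149374  19.81595505] [-3.61837282  2.56494534 -0.43814952]
```

Pressing another 3 mm gave no motion and the force rose to about 22 N, so the lever is at its open stop with the carriage at the rear. Next I let the spring carry the jaw along vice −y at about 30 mm/s.

```bash
python3 -m inch '{"slide":[[0,-0.005,0.012],[0,-0.008,0.024],[0,-0.007,0.036],[0,-0.006,0.048],[0,-0.005,0.06]],"angular":[[0,0,0],[0,0,0],[0,0,0],[0,0,0],[0,0,0]],"hand":[0,0,0,0,0]}' 35
python3 -c "
from workcell import status;s=status.sense();print(s['force'],s['moment'])"
```

```text
time: 6.92
position: [533.1, 118.6, 98.6]
orientation: [[-0.004, 0.979, -0.204], [-0.002, -0.204, -0.979], [-1.0, -0.003, 0.003]]
force: [-5.3, -5.6, 10.5]
width: 0.232
[-5.25283466 -5.62585501 10.45480061] [-1.52508365  1.20137198 -0.45541433]
```

```bash
python3 -m inch '{"slide":[[0,-0.001,0.013],[0,0.0,0.026],[0,0.001,0.039],[0,0.002,0.052],[0,0.003,0.065]],"angular":[[0,0,0],[0,0,0],[0,0,0],[0,0,0],[0,0,0]],"hand":[0,0,0,0,0]}' 35
python3 - <<'E'
from h import *
print(status.sense()['force'])
for n,r in(("scene",(250,400,170,290)),):
    c=optics.read_camera(n)["color"][r[2]:r[3],r[0]:r[1],::-1]
    cv2.imwrite(f"pics/{n}4.png",cv2.resize(c,None,fx=5,fy=5,interpolation=cv2.INTER_CUBIC))
E
```

```text
time: 7.33
position: [531.7, 105.9, 98.6]
orientation: [[-0.002, 0.979, -0.203], [-0.002, -0.203, -0.979], [-1.0, -0.002, 0.003]]
force: [-3.1, -5.2, 7.9]
width: 0.232
[-3.14176152 -5.21481067  7.92266796]
```

View pics/scene4.png

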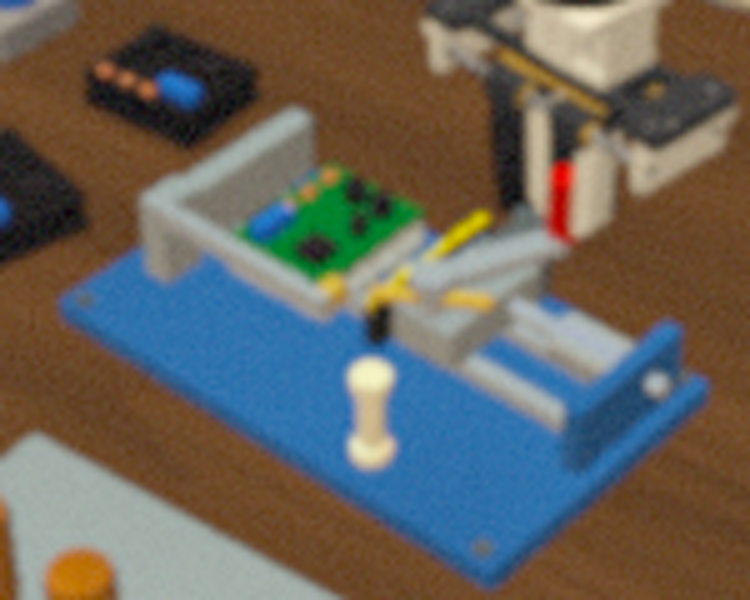

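The jaw has come forward with the lever still open; its yellow edge is at (430,255), approaching the module at (335,215). I'll keep going at the same pace.

```bash
python3 -m inch '{"slide":[[0,0.0,0.012],[0,0.001,0.024],[0,0.002,0.036],[0,0.003,0.048],[0,0.004,0.06]],"angular":[[0,0,0],[0,0,0],[0,0,0],[0,0,0],[0,0,0]],"hand":[0,0,0,0,0]}' 35
python3 -m inch '{"slide":[[0,0.001,0.011],[0,0.002,0.022],[0,0.003,0.033]],"angular":[[0,0,0],[0,0,0],[0,0,0]],"hand":[0,0,0]}' 35
python3 -c "
from workcell import status;s=status.sense();print(s['force'],s['moment'])"
```

```text
time: 7.8
position: [530.5, 94.1, 98.6]
orientation: [[-0.002, 0.979, -0.203], [-0.002, -0.203, -0.979], [-1.0, -0.001, 0.002]]
force: [-1.5, -6.0, 6.6]
width: 0.229
time: 8.05
position: [529.9, 87.6, 98.6]
orientation: [[-0.002, 0.979, -0.203], [-0.002, -0.203, -0.979], [-1.0, -0.001, 0.002]]
force: [-2.8, -5.3, 6.3]
width: 0.23
[-2.80958985 -5.34882273  6.26951967] [-1.37932927  0.51970609 -0.25310374]
```

```bash
python3 -m inch '{"slide":[[0,0.001,0.011],[0,0.002,0.022],[0,0.003,0.033],[0,0.003,0.044]],"angular":[[0,0,0],[0,0,0],[0,0,0],[0,0,0]],"hand":[0,0,0,0]}' 35
python3 -m inch '{"slide":[[0,0.001,0.011],[0,0.002,0.022],[0,0.003,0.033]],"angular":[[0,0,0],[0,0,0],[0,0,0]],"hand":[0,0,0]}' 35
python3 -c "
from workcell import status;s=status.sense();print(s['force'],s['moment'])"
```

```text
time: 8.38
position: [529.0, 78.9, 98.6]
orientation: [[-0.001, 0.979, -0.203], [-0.002, -0.203, -0.979], [-1.0, -0.0, 0.002]]
force: [-0.6, -5.1, 5.0]
width: 0.23
time: 8.63
position: [528.4, 72.4, 98.7]
orientation: [[-0.001, 0.979, -0.203], [-0.002, -0.203, -0.979], [-1.0, -0.0, 0.002]]
force: [-0.4, -4.8, 5.4]
width: 0.232
[-0.3966472  -4.84606881  5.35869617] [-1.18699472  0.2718709  -0.31917273]
```

```bash
python3 -m inch '{"slide":[[0,0.001,0.009],[0,0.001,0.018],[0,0.002,0.027],[0,0.003,0.036]],"angular":[[0,0,0],[0,0,0],[0,0,0],[0,0,0]],"hand":[0,0,0,0]}' 35
python3 - <<'E'
from h import *
print(status.sense()['force'])
for n,r in(("scene",(250,400,170,290)),("top",(235,380,140,230))):
    c=optics.read_camera(n)["color"][r[2]:r[3],r[0]:r[1],::-1]
    cv2.imwrite(f"pics/{n}5.png",cv2.resize(c,None,fx=5,fy=5,interpolation=cv2.INTER_CUBIC))
E
```

```text
time: 8.97
position: [527.8, 66.5, 98.7]
orientation: [[-0.0, 0.98, -0.201], [-0.001, -0.201, -0.98], [-1.0, -0.0, 0.001]]
force: [-0.7, -4.0, 5.7]
width: 0.231
[-0.65686722 -3.97743913  5.67540424]
```

View pics/scene5.png

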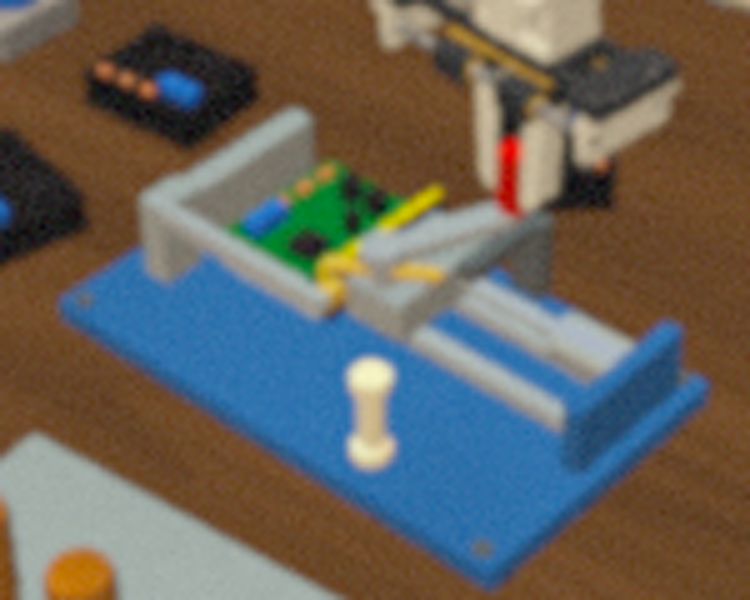

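View pics/top5.png

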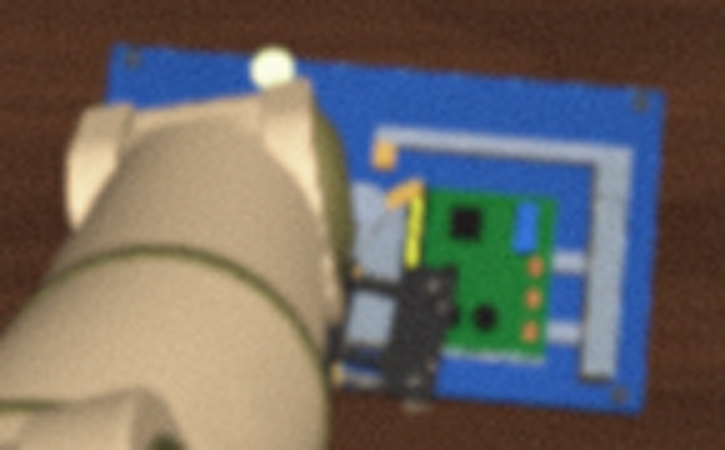

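The jaw's yellow edge at (415,225) in the top crop has met the board, and about 25 mm still separates it from the end stop at (600,270). I'll keep pushing slowly.

```bash
python3 -m inch '{"slide":[[0,0.001,0.009],[0,0.002,0.018],[0,0.003,0.027],[0,0.004,0.036],[0,0.005,0.045]],"angular":[[0,0,0],[0,0,0],[0,0,0],[0,0,0],[0,0,0]],"hand":[0,0,0,0,0]}' 35
python3 -m inch '{"slide":[[0,0.001,0.007],[0,0.002,0.014],[0,0.003,0.021]],"angular":[[0,0,0],[0,0,0],[0,0,0]],"hand":[0,0,0]}' 35
python3 -c "
from workcell import status;s=status.sense();print(s['force'],s['moment'])"
```

```text
time: 9.48
position: [526.9, 57.6, 98.7]
orientation: [[-0.0, 0.98, -0.201], [-0.001, -0.201, -0.98], [-1.0, -0.0, 0.001]]
force: [-1.2, -3.1, 5.4]
width: 0.23
time: 9.73
position: [526.6, 53.4, 98.7]
orientation: [[-0.0, 0.98, -0.201], [-0.0, -0.201, -0.98], [-1.0, -0.0, 0.001]]
force: [-1.7, -3.7, 5.0]
width: 0.233
[-1.68237049 -3.67042048  4.98183822] [-0.94399832  0.50095342 -0.20861496]
```

```bash
python3 -m inch '{"slide":[[0,0.001,0.007],[0,0.002,0.014],[0,0.002,0.021],[0,0.003,0.028]],"angular":[[0,0,0],[0,0,0],[0,0,0],[0,0,0]],"hand":[0,0,0,0]}' 35
python3 -c "
from workcell import status;s=status.sense();print(s['force'],s['moment'])"
python3 -m inch '{"slide":[[0,0.001,0.007],[0,0.002,0.014],[0,0.003,0.021]],"angular":[[0,0,0],[0,0,0],[0,0,0]],"hand":[0,0,0]}' 35
python3 -c "
from workcell import status;s=status.sense();print(s['force'],s['moment'])"
```

```text
time: 10.07
position: [526.0, 47.8, 98.7]
orientation: [[-0.0, 0.98, -0.201], [-0.0, -0.201, -0.98], [-1.0, -0.0, 0.001]]
force: [-1.4, -3.8, 6.4]
width: 0.233
[-1.38757747 -3.82406106  6.41459232] [-0.92618741  0.5164372  -0.20459248]
time: 10.32
position: [525.6, 43.6, 98.7]
orientation: [[-0.001, 0.98, -0.201], [-0.0, -0.201, -0.98], [-1.0, -0.001, 0.001]]
force: [-0.9, -1.9, 6.9]
width: 0.231
[-0.89298551 -1.94142626  6.93298986] [-0.56942462  0.56107029 -0.24242896]
```

```bash
python3 -m inch '{"slide":[[0,0.0,0.005],[0,0.001,0.01]],"angular":[[0,0,0],[0,0,0]],"hand":[0,0]}' 35
python3 -m inch '{"slide":[[0,0.0,0.005],[0,0.001,0.01]],"angular":[[0,0,0],[0,0,0]],"hand":[0,0]}' 35
python3 - <<'E'
from h import *
print(status.sense()['force'])
for n,r in(("scene",(250,400,170,290)),("top",(235,380,140,230))):
    c=optics.read_camera(n)["color"][r[2]:r[3],r[0]:r[1],::-1]
    cv2.imwrite(f"pics/{n}6.png",cv2.resize(c,None,fx=5,fy=5,interpolation=cv2.INTER_CUBIC))
E
```

```text
time: 10.48
position: [525.5, 42.6, 98.7]
orientation: [[-0.0, 0.98, -0.2], [0.001, -0.2, -0.98], [-1.0, -0.0, -0.0]]
force: [-2.5, 1.7, 6.3]
width: 0.229
time: 10.65
position: [525.4, 41.6, 98.7]
orientation: [[-0.0, 0.98, -0.199], [0.001, -0.199, -0.98], [-1.0, -0.0, -0.001]]
force: [-2.4, 4.8, 6.6]
width: 0.231
[-2.44627584  4.78441896  6.63286911]
```

View pics/top6.png

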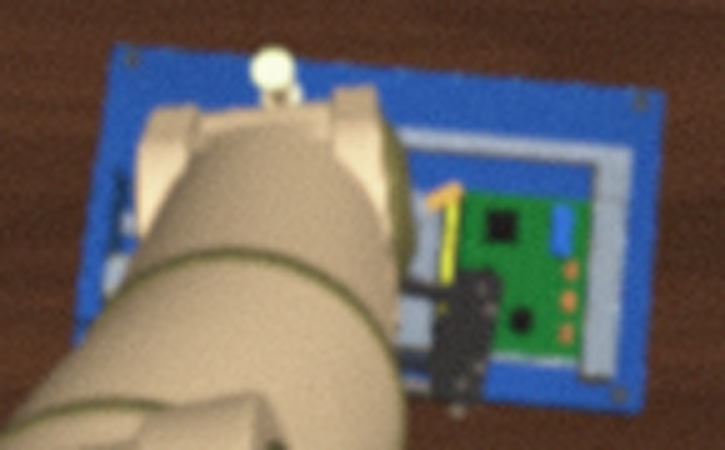

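View pics/scene6.png

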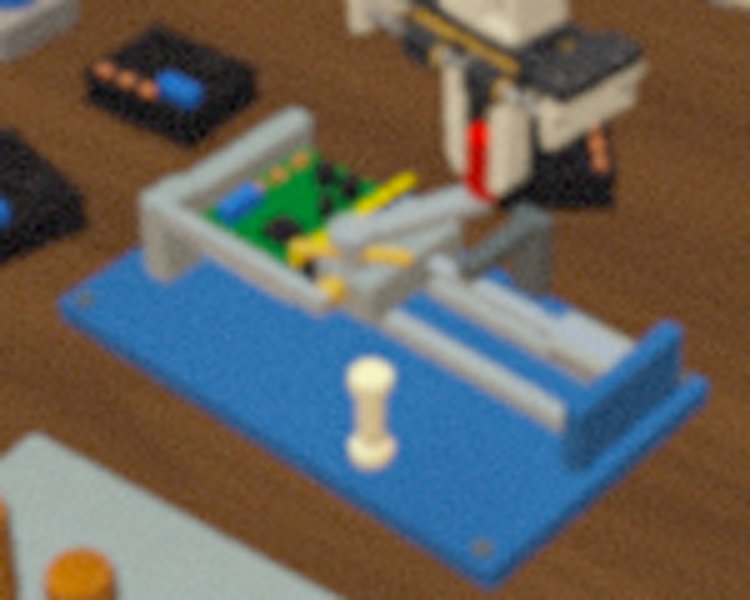

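The module now touches the end stop (right edge at about 580 in the top crop), and fy changed sign from −4 to +4.8 N. That puts the carriage travel near 85 mm. Now I swing the lever back towards locked along the arc about the moved pivot.

```bash
python3 -c "
from w import *
print(grip(1,77.3),grip(0,77.3),grip(1,78))"
python3 w.py 1 78 .538  .97 78 .515 .93 78 .485 .89 78 .455 .85 78 .425 .81 78 .395
python3 w.py .81 78 .395  .76 78 .357 .71 78 .32 .66 78 .282 .61 78 .245 .56 78 .207
python3 w.py .56 78 .207 .51 78 .17 .46 78 .132 .41 78 .095 .36 78 .057 .31 78 .02
python3 w.py .31 78 .02 .26 78 -.018 .22 78 -.048 .18 78 -.078 .14 78 -.108 .1 78 -.138
python3 w.py .1 78 -.138 .07 78 -.16 .04 78 -.183 .01 78 -.205 -.02 78 -.205 -.04 78 -.205
```

```text
[528.60677365  41.52295923] [529.99212736 -44.76251719] [528.54041133  40.82611201]
slide [0,-0.004,0.013] ang -0.011 [527.3  38.4]
slide [0,-0.008,0.031] ang -0.025 [525.8  35.2]
slide [0,-0.011,0.048] ang -0.040 [524.4  31.8]
slide [0,-0.014,0.066] ang -0.054 [523.2  28.5]
slide [0,-0.016,0.084] ang -0.068 [522.1  25. ]
slide [0,-0.005,0.022] ang -0.018 [520.9  20.7]
slide [0,-0.008,0.044] ang -0.036 [519.9  16.3]
slide [0,-0.011,0.067] ang -0.054 [519.1  11.9]
slide [0,-0.012,0.089] ang -0.072 [518.6   7.4]
slide [0,-0.012,0.112] ang -0.090 [518.3   2.9]
slide [0,-0.003,0.022] ang -0.018 [518.2  -1.6]
slide [0,-0.006,0.045] ang -0.036 [518.3  -6.1]
slide [0,-0.007,0.067] ang -0.053 [518.7 -10.6]
slide [0,-0.007,0.090] ang -0.072 [519.3 -15. ]
slide [0,-0.005,0.112] ang -0.089 [520.1 -19.5]
slide [0,-0.002,0.022] ang -0.018 [521.1 -23.8]
slide [0,-0.003,0.040] ang -0.032 [522.1 -27.3]
slide [0,-0.003,0.058] ang -0.047 [523.2 -30.7]
slide [0,-0.002,0.076] ang -0.061 [524.5 -34.1]
slide [0,-0.001,0.094] ang -0.075 [525.9 -37.4]
slide [0,-0.001,0.013] ang -0.011 [527.  -39.9]
slide [0,-0.001,0.027] ang -0.021 [528.2 -42.3]
slide [0,-0.001,0.040] ang -0.032 [529.5 -44.7]
slide [0,0.000,0.054] ang -0.032 [530.8 -47. ]
slide [0,0.001,0.063] ang -0.032 [531.8 -48.6]
```

```bash
python3 -m inch '{"slide":[[0,-0.004,0.013],[0,-0.008,0.031],[0,-0.011,0.048],[0,-0.014,0.066],[0,-0.016,0.084]],"angular":[[-0.011,0,0],[-0.025,0,0],[-0.04,0,0],[-0.054,0,0],[-0.068,0,0]],"hand":[0,0,0,0,0]}' 35
python3 -c "
from workcell import status;s=status.sense();print(s['force'],s['moment'])"
```

```text
time: 11.17
position: [519.6, 27.0, 98.8]
orientation: [[0.001, 0.999, -0.055], [0.002, -0.055, -0.998], [-1.0, 0.001, -0.003]]
force: [0.4, 8.8, 3.4]
width: 0.233
[0.39265742 8.77525817 3.43263955] [1.54763543 0.19504622 0.08165444]
```

```bash
python3 -m inch '{"slide":[[0,-0.005,0.022],[0,-0.008,0.044],[0,-0.011,0.067],[0,-0.012,0.089],[0,-0.012,0.112]],"angular":[[-0.018,0,0],[-0.036,0,0],[-0.054,0,0],[-0.072,0,0],[-0.09,0,0]],"hand":[0,0,0,0,0]}' 35
python3 - <<'E'
from h import *
print(status.sense()['force'])
for n,r in(("scene",(250,400,170,290)),("top",(235,380,140,230))):
    c=optics.read_camera(n)["color"][r[2]:r[3],r[0]:r[1],::-1]
    cv2.imwrite(f"pics/{n}7.png",cv2.resize(c,None,fx=5,fy=5,interpolation=cv2.INTER_CUBIC))
E
```

```text
time: 11.58
position: [515.2, 6.0, 98.7]
orientation: [[-0.0, 0.991, 0.136], [0.003, 0.136, -0.991], [-1.0, 0.0, -0.003]]
force: [-2.7, 13.1, 5.6]
width: 0.23
[-2.67031071 13.14217151  5.64305695]
```

View pics/scene7.png

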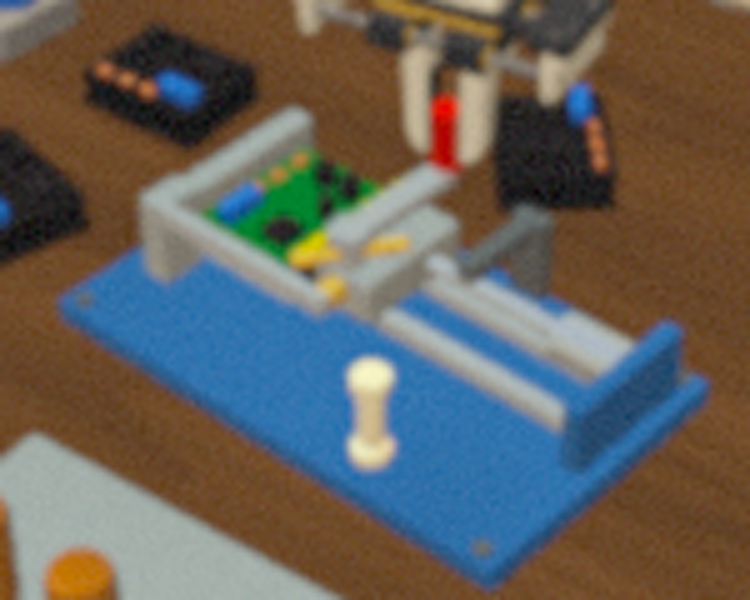

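The lever is swinging back with the post at (445,130), the jaw stays put against the module, and the force is about 13 N. I'll carry on.

```bash
python3 -m inch '{"slide":[[0,-0.002,0.022],[0,-0.004,0.045],[0,-0.005,0.067],[0,-0.004,0.09],[0,-0.002,0.112]],"angular":[[-0.018,0,0],[-0.036,0,0],[-0.053,0,0],[-0.072,0,0],[-0.089,0,0]],"hand":[0,0,0,0,0]}' 35
python3 -c "
from workcell import status;s=status.sense();print(s['force'],s['moment'])"
```

```text
time: 12.1
position: [515.3, -16.4, 98.5]
orientation: [[-0.005, 0.948, 0.318], [0.003, 0.318, -0.948], [-1.0, -0.003, -0.004]]
force: [-9.7, 11.0, 12.0]
width: 0.231
[-9.7106141  10.95681707 11.97109551] [2.54846287 2.26633132 0.57175955]
```

```bash
python3 -m inch '{"slide":[[0,-0.005,0.022],[0,-0.008,0.04],[0,-0.008,0.058],[0,-0.007,0.076],[0,-0.006,0.094]],"angular":[[-0.018,0,0],[-0.032,0,0],[-0.047,0,0],[-0.061,0,0],[-0.075,0,0]],"hand":[0,0,0,0,0]}' 35
python3 -c "
from workcell import status;s=status.sense();print(s['q'],s['force'],s['moment'])"
```

```text
time: 12.52
position: [519.6, -35.3, 98.5]
orientation: [[-0.005, 0.887, 0.461], [0.002, 0.461, -0.887], [-1.0, -0.004, -0.004]]
force: [-11.8, 7.9, 14.0]
width: 0.228
[  3.67941695  31.06756497  -8.41094932 123.66669679   9.53847881
  26.14576177 -74.6858143 ] [-11.76605196   7.90997866  14.04431247] [1.87591973 2.62392039 0.48263045]
```

```bash
python3 -m inch '{"slide":[[0,-0.002,0.013],[0,-0.003,0.027],[0,-0.003,0.04]],"angular":[[-0.011,0,0],[-0.021,0,0],[-0.032,0,0]],"hand":[0,0,0]}' 35
python3 - <<'E'
from h import *
print(status.sense()['force'])
for n,r in(("scene",(250,400,170,290)),("top",(235,380,140,230))):
    c=optics.read_camera(n)["color"][r[2]:r[3],r[0]:r[1],::-1]
    cv2.imwrite(f"pics/{n}8.png",cv2.resize(c,None,fx=5,fy=5,interpolation=cv2.INTER_CUBIC))
E
```

```text
time: 12.77
position: [522.7, -43.0, 98.5]
orientation: [[-0.005, 0.855, 0.519], [0.002, 0.519, -0.855], [-1.0, -0.004, -0.004]]
force: [-10.3, 7.5, 12.7]
width: 0.229
[-10.32867751   7.46601212  12.7499457 ]
```

View pics/scene8.png

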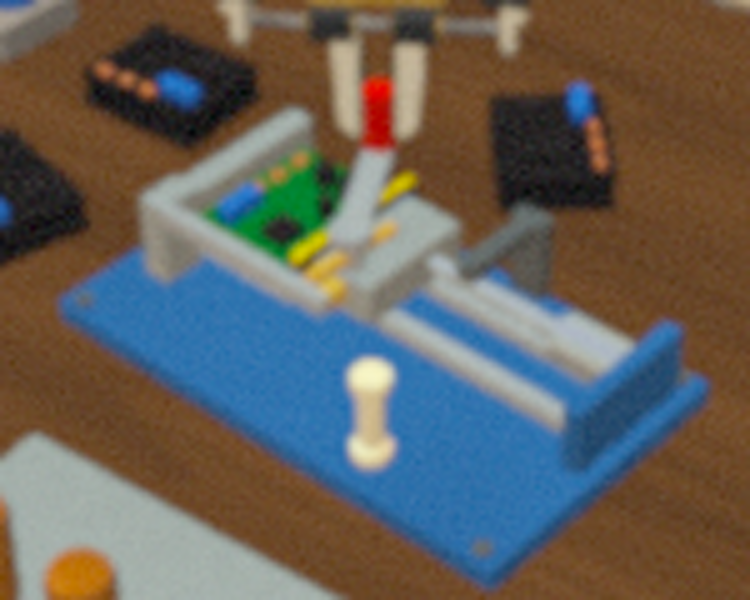

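The lever is still about 0.15 rad short of locked, with the post at (378,115) and pivot at (350,225). I'll continue to its stop.

```bash
python3 -m inch '{"slide":[[0,-0.002,0.013],[0,-0.003,0.026],[0,-0.004,0.039]],"angular":[[-0.008,0,0],[-0.016,0,0],[-0.02,0,0]],"hand":[0,0,0]}' 35
python3 -m inch '{"slide":[[0,0,0.01],[0,0,0.02]],"angular":[[0,0,0],[0,0,0]],"hand":[0,0]}' 35
python3 -c "
from workcell import status;s=status.sense();print(s['force'],s['moment'])"
```

```text
time: 13.12
position: [525.6, -50.2, 98.4]
orientation: [[-0.006, 0.833, 0.554], [0.002, 0.554, -0.833], [-1.0, -0.004, -0.005]]
force: [-14.3, 9.8, 16.3]
width: 0.228
time: 13.28
position: [525.7, -51.0, 98.3]
orientation: [[-0.01, 0.832, 0.554], [0.004, 0.554, -0.832], [-1.0, -0.006, -0.009]]
force: [-21.9, 21.9, 22.4]
width: 0.229
[-21.9054349   21.88609179  22.3708474 ] [4.97213815 4.48968273 0.33797121]
```

```bash
python3 -m inch '{"slide":[[0,0,-0.02],[0,0,-0.02]],"angular":[[0,0,0],[0,0,0]],"hand":[0,0]}' 35
python3 - <<'E'
from h import *
print(status.sense()['force'])
for n,r in(("scene",(250,400,170,290)),("top",(235,380,140,230))):
    c=optics.read_camera(n)["color"][r[2]:r[3],r[0]:r[1],::-1]
    cv2.imwrite(f"pics/{n}9.png",cv2.resize(c,None,fx=5,fy=5,interpolation=cv2.INTER_CUBIC))
E
```

```text
time: 13.45
position: [525.5, -49.5, 98.4]
orientation: [[-0.006, 0.833, 0.553], [0.002, 0.553, -0.833], [-1.0, -0.004, -0.005]]
force: [-10.5, 8.3, 13.0]
width: 0.23
[-10.4861474    8.27796685  12.99370033]
```

View pics/scene9.png

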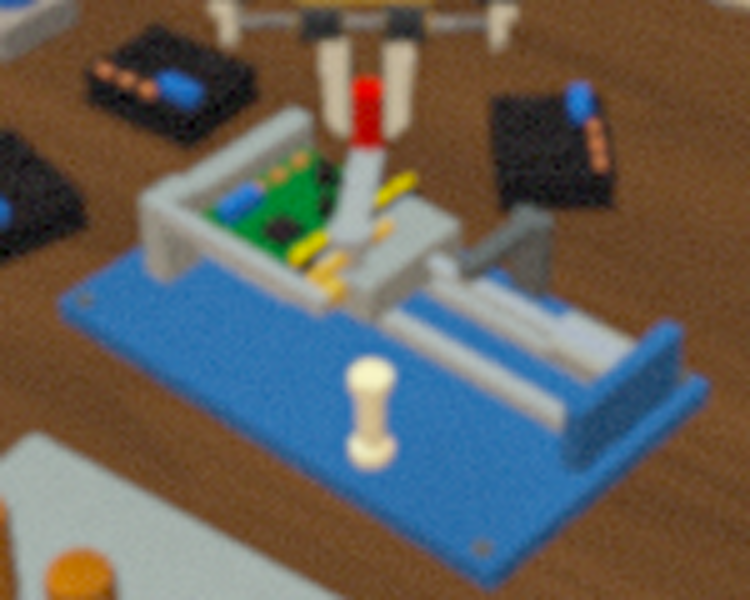

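View pics/top9.png

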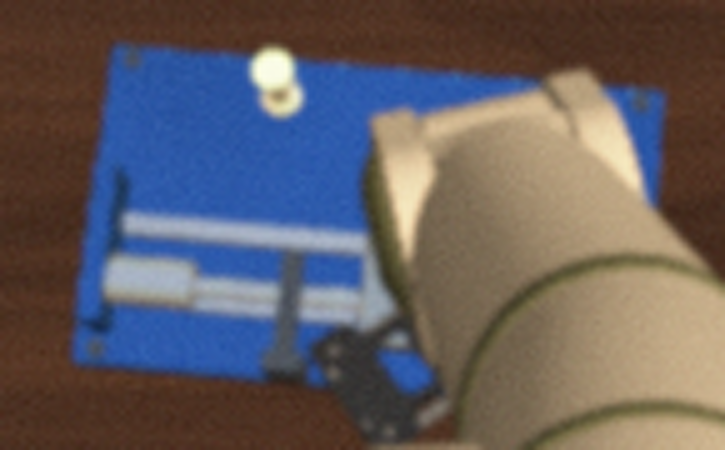

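Run:
```python
from h import *
from w import ex,ey
s=optics.read_camera("scene")
m=mask(s,"red",(300,345,180,206)); g,i=cen(m); print(g,i)
O=np.array([590.5,24.4])
q=onz(s,[g],114.5)[0]; d=q[:2]-O; print(q,"vice",d@ex,d@ey)
q=onz(s,[cen(mask(s,'yellow',(300,340,200,228)))[0]],64)[0];d=q[:2]-O; print(q,"yellow vice",d@ex,d@ey)
# arm direction: arm mid-line points read in crop
p=onz(s,[[250+365/5,170+160/5],[250+350/5,170+228/5]],90); d=p[0]-p[1]; print(p,0.611-np.arctan2(-(d[:2]@ey),-(d[:2]@ex)))
```

```text
[322.79487179 191.80769231] (np.int64(320), np.int64(326), np.int64(185), np.int64(198), 78)
[531.83845718 -46.83595799 114.5       ] vice -51.643926938885926 -76.47642203795917
[578.21252622 -29.840304    64.        ] yellow vice -7.0899701747212145 -55.16090022200992
[[ 5.48816179e+02 -3.38673237e+01  9.00000000e+01]
 [ 6.10073064e+02 -1.51121487e-02  9.00000000e+01]] 0.011196184807815146
```

The red post projects to vice (−51.6, −76.5). The model for angle 0 and travel 86 mm is (−53.7, −76.5), and the arm angle measures 0.01 rad, so the lever is locked. I'll ease off the residual push, open, and lift away.

```bash
python3 -m inch '{"slide":[[0,0,-0.005],[0,0,-0.006]],"angular":[[0,0,0],[0,0,0]],"hand":[0,0]}' 20
python3 -c "
from workcell import status;s=status.sense();print(s['force'])"
python3 -m inch '{"slide":[[0,0,0],[0,0,0],[0,0,0],[0,0,0],[0,0,0]],"angular":[[0,0,0],[0,0,0],[0,0,0],[0,0,0],[0,0,0]],"hand":[0.4,0.6,0.7,0.7,0.7]}' 20
python3 -c "
from workcell import status;s=status.sense();print(s['force'])"
```

```text
time: 13.77
position: [525.6, -49.3, 98.4]
orientation: [[-0.005, 0.834, 0.552], [0.002, 0.552, -0.834], [-1.0, -0.003, -0.004]]
force: [-8.6, 7.6, 9.0]
width: 0.236
[-8.5606417   7.58484017  9.0417697 ]
time: 14.18
position: [528.6, -52.0, 98.5]
orientation: [[0.0, 0.836, 0.549], [-0.0, 0.549, -0.836], [-1.0, 0.0, 0.0]]
force: [-0.3, -0.3, -0.2]
width: 0.544
[-0.33976802 -0.29898551 -0.19786587]
```

Released with zero force. Next I lift straight up and move the arm aside to get a clear view.

```bash
python3 -m inch '{"slide":[[-0.08,0,0],[-0.2,0,0],[-0.35,0,0],[-0.5,0,0],[-0.6,0,0]],"angular":[[0,0,0],[0,0,0],[0,0,0],[0,0,0],[0,0,0]],"hand":[0.7,0.7,0.7,0.7,0.7]}' 20
python3 -m inch '{"slide":[[0,-0.12,0.12],[0,-0.28,0.28],[0,-0.44,0.44],[0,-0.58,0.58],[0,-0.66,0.66]],"angular":[[0,0,0],[0,0,0],[0,0,0],[0,0,0],[0,0,0]],"hand":[0.7,0.7,0.7,0.7,0.7]}' 20
python3 -m inch '{"slide":[[0,0,0],[0,0,0]],"angular":[[0,0,0],[0,0,0]],"hand":[0.7,0.7]}' 20
python3 m.py
python3 - <<'E'
from h import *
for n,r in(("scene",(250,400,170,290)),("top",(235,380,140,230))):
    c=optics.read_camera(n)["color"][:,:,::-1]
    cv2.imwrite(f"pics/{n}10.png",c)
    c=c[r[2]:r[3],r[0]:r[1]]
    cv2.imwrite(f"pics/{n}10c.png",cv2.resize(c,None,fx=5,fy=5,interpolation=cv2.INTER_CUBIC))
E
```

```text
time: 14.6
position: [529.1, -52.0, 221.1]
orientation: [[0.002, 0.836, 0.549], [-0.0, 0.549, -0.836], [-1.0, 0.002, 0.001]]
force: [0.2, 0.1, -0.2]
width: 0.7
time: 15.02
position: [489.2, -239.0, 218.7]
orientation: [[-0.0, 0.837, 0.547], [-0.001, 0.547, -0.837], [-1.0, -0.001, 0.001]]
force: [0.3, -0.6, 0.7]
width: 0.705
time: 15.18
position: [490.0, -236.6, 218.4]
orientation: [[-0.0, 0.838, 0.546], [-0.0, 0.546, -0.838], [-1.0, -0.0, 0.0]]
force: [0.7, 1.5, -0.8]
width: 0.701
top rect ((615.3860473632812, 22.231521606445312), (360.16656494140625, 209.3922882080078), 84.5385513305664) corners [[494.0, -147.0], [702.0, -167.0], [737.0, 192.0], [528.0, 211.0]]
top red [330.39130435 205.39130435] (np.int64(327), np.int64(333), np.int64(201), np.int64(209), 46)
red@134 [[529.3106075  -44.77413946 130.        ]] green [[577.49041131 -72.54434901  56.        ]] yellow [[574.86182938 -26.2697316   64.        ]]
scene rect ((609.242431640625, 28.108184814453125), (363.1998291015625, 244.38758850097656), 84.4775161743164) corners [[470.0, -141.0], [713.0, -164.0], [748.0, 197.0], [505.0, 221.0]]
scene red [323.44086022 192.3655914 ] (np.int64(320), np.int64(327), np.int64(185), np.int64(199), 93)
tri (array([531.93689489, -44.68988837, 113.31759213]), np.float64(0.746637533427504))
```

View pics/top10c.png

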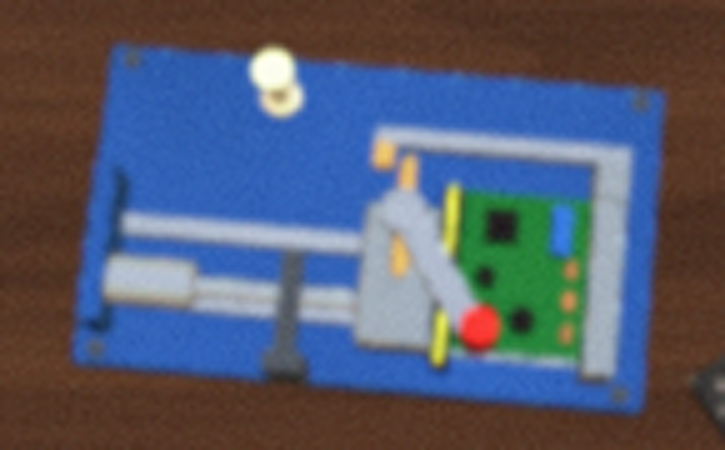

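View pics/scene10c.png

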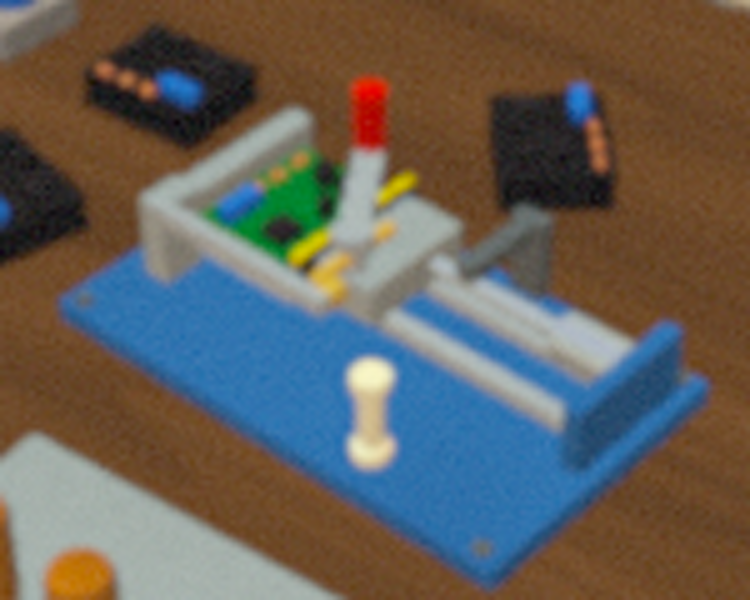

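View pics/top10.png

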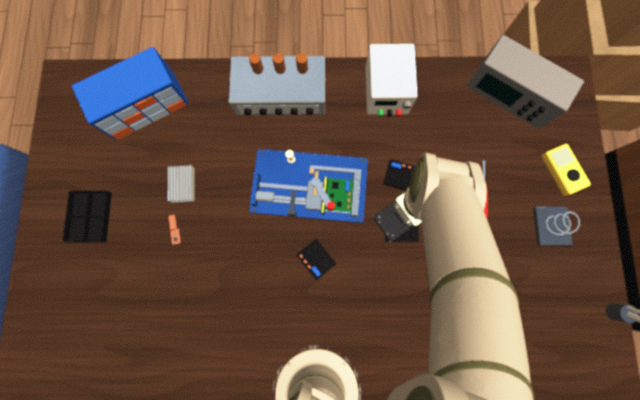

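```bash
python3 - <<'E'
import cv2,numpy as np
a=cv2.imread("pics/scene0.png");b=cv2.imread("pics/scene10.png")
d=(cv2.absdiff(cv2.GaussianBlur(a,(5,5),0),cv2.GaussianBlur(b,(5,5),0)).max(2)>35).astype(np.uint8)
n,l,s,c=cv2.connectedComponentsWithStats(d)
print([tuple(x) for x in s[1:] if x[4]>8])
E
python3 -c "
from workcell import status;s=status.sense();print(s['force'],s['time'],abs(s['joint_vel']).max())"
```

```text
[(np.int32(215), np.int32(0), np.int32(23), np.int32(17), np.int32(315)), (np.int32(244), np.int32(0), np.int32(7), np.int32(6), np.int32(29)), (np.int32(256), np.int32(0), np.int32(62), np.int32(80), np.int32(2606)), (np.int32(351), np.int32(0), np.int32(85), np.int32(105), np.int32(2238)), (np.int32(237), np.int32(11), np.int32(5), np.int32(4), np.int32(15)), (np.int32(225), np.int32(16), np.int32(21), np.int32(32), np.int32(261)), (np.int32(222), np.int32(23), np.int32(6), np.int32(8), np.int32(33)), (np.int32(232), np.int32(48), np.int32(10), np.int32(6), np.int32(27)), (np.int32(213), np.int32(52), np.int32(49), np.int32(19), np.int32(462)), (np.int32(239), np.int32(55), np.int32(4), np.int32(3), np.int32(10)), (np.int32(400), np.int32(69), np.int32(19), np.int32(7), np.int32(51)), (np.int32(228), np.int32(72), np.int32(4), np.int32(13), np.int32(32)), (np.int32(249), np.int32(77), np.int32(7), np.int32(13), np.int32(71)), (np.int32(403), np.int32(76), np.int32(19), np.int32(11), np.int32(79)), (np.int32(266), np.int32(79), np.int32(45), np.int32(45), np.int32(906)), (np.int32(399), np.int32(80), np.int32(26), np.int32(34), np.int32(463)), (np.int32(426), np.int32(81), np.int32(20), np.int32(36), np.int32(380)), (np.int32(251), np.int32(105), np.int32(22), np.int32(19), np.int32(198)), (np.int32(393), np.int32(107), np.int32(4), np.int32(7), np.int32(19)), (np.int32(264), np.int32(113), np.int32(15), np.int32(2), np.int32(29)), (np.int32(263), np.int32(117), np.int32(29), np.int32(27), np.int32(235)), (np.int32(292), np.int32(122), np.int32(8), np.int32(22), np.int32(144)), (np.int32(291), np.int32(185), np.int32(70), np.int32(59), np.int32(1518)), (np.int32(378), np.int32(244), np.int32(10), np.int32(8), np.int32(57))]
[0.18006246 0.79505389 0.89487427] 15.3833 0.2856417983808325
```

View pics/scene10.png

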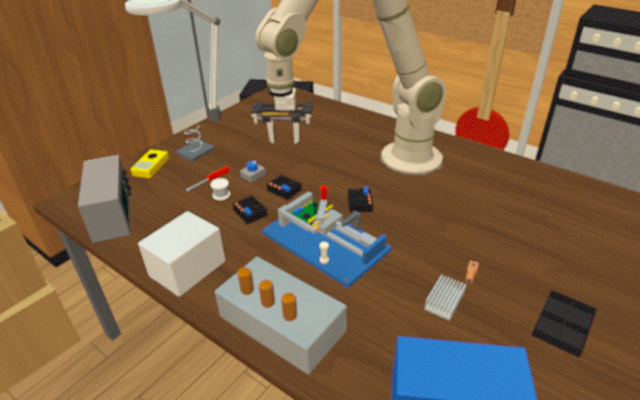

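The picture shows the arm clear of everything. The only changes from the first image are the arm and the vice mechanism, from (291,185) to (361,244) plus the spring rod at (383,248). All other objects are where they were, so I'm handing in.

```bash
python3 -c "
from workcell import job;print(job.finish_job())"
```

```text
the job is handed in; nothing more can be done
None
```

The module is clamped against the end stop, the lever is back at locked, and the robot is clear of everything. I handed the job in at about 15.4 s of the 48 s allowed.

- **What I did:** I took the red grip and swung the lever to its open stop, where the force rose to about 22 N with no further motion. I then let the spring bring the jaw forward at 15–30 mm/s until the module met the end stop, at about 85 mm of travel. The push on the tool changed from −4 N to +5 N there. Finally I swung the lever back to its locked stop, pressed briefly to about 31 N sideways, eased off and let go.
- **Last checks:**
  - The lever angle read 0.01 rad from the arm's direction in the image. From the grip's position it read −0.04 rad, about 2 mm apart, which is within camera accuracy.
  - The top view showed the board against the end stop and the brass hook beside its catch.
  - Wrist force after release was near zero.
  - Comparing the scene camera's first and last pictures showed changes only in the arm and the vice mechanism. In the last top view the arm partly hid a few objects.
- **Small disagreements:** The tool position differed from the grip model by 3–4 mm in x during the swings, probably from the post sliding along the pads. There was also an upward force of 5–22 N while the grip was held, which went away on release.

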